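# Roll a cover plate over the step of a turnover block

### The arm

A 7-joint arm with a two-finger parallel gripper is mounted at the origin on the work surface. World frame = base frame: x ahead of the robot, y to its left, z up, the work surface at z = 0. Lengths are in m, angles in degrees, forces in N, time in s.
With the tool pointing down it reaches from about 0.35 to 0.9 m from the base axis. Payload 19.9 kg.
Tool frame: the origin (TCP) lies midway between the tips of the shut fingers; the grasp point (between the pads) lies 19 mm behind it; z points along the fingers, x is the direction in which the jaws open and shut, and the axes are right-handed (so a half turn about z gives the same grasp; the last joint's range is limited). The gripper opens to 85 mm and grips with 20 to 120 N. Pads are 22 mm wide; open, the fingers measure 114 mm over their backs; the gripper's body (76 mm by 85 mm) begins 54 mm behind the grasp point. The pads swing forward as they close: fully open they stand 13 mm farther back than shut.
Start: joints at [74.685, 23.915, -0.59, 92.452, 0.269, 63.638, -3.037], TCP at [0.14, -0.609, 0.231] pointing down, gripper open.
Joint ranges: [-161.28, 161.28], [-22.2, 115.67], [-73.04, 71.86], [3.21, 147.25], [-68.34, 248.33], [10.77, 114.83], [-161.83, 161.83]. Speed limits (degrees/s): [108.29, 108.29, 136.94, 136.94, 172.46, 172.46, 172.46].

### API

Orientations are given as a 3x3 rotation matrix whose columns are the frame's x, y, z axes.
In Python, from cell import bot, viewer, workorder gives the robot as it stands. The module is installed in compiled form; this text tells all that it offers.
- The arm moves only by the tool move_arm, never from a script. Its argument "plan" is a list that holds one entry, the list of rows, each a list of 7 numbers: the shift along the tool's x, y, z normalised to -1 to 1, where 1 is 0.12 m, then the turn, a rotation vector about the tool's x, y, z normalised to -1 to 1, where 1 is pi/2 rad, then the closure, from 0 (fully open) to 1 (shut). In form: [[[x, y, z, rx, ry, rz, grip], ...]]. A call has 1 to 20 rows; each row is the pose to reach, as a shift and turn from the pose measured when the call began, along the tool's axes at that moment; what a row does not reach only later rows make up. A row lasts 1/8 s, in which the tool goes at most 62.5 mm and 10.7 degrees, less where a joint would pass 70% of its speed; a pose out of reach is approached as far as the arm can. A call with a number of a shift or a turn outside -1 to 1 is refused whole. A call with a gripper value outside its range is refused whole. The fingers move at their own pace and stop on an object; "grip_force" is the grip in N (left out, the last holds). Time passes only in rows, so rows that repeat a pose let the fingers close. It gives the time, the measured TCP pose, the force and the opening at its end, in the units of the state.
- bot.state(): the state, without advancing time (a new reading comes with each control period).
- viewer.capture(name): name is "scene" or "top"; returns the picture (420x560x3 uint8, blue, green, red); there is no depth.
- viewer.camera_model(name): a dict with "fx", "fy", "cx", "cy" (pixels), "cam_to_world" (4x4, takes a point from camera to world coordinates). Camera axes: x right, y down, z forward; pixel columns grow to the right and rows downward; lengths in m; the calibration is good to about 2 mm. A picture is of the moment at which its call begins. camera_model takes no time and is no camera call.
- workorder.close_job(): hands the job in, once; it reports no verdict.
The state is a dict: "clock": time; "q": joint angles; "joint_velocities": joint speeds; "joint_efforts": joint torques, N m; "eef_pos": TCP position; "tcp_rot": TCP orientation; "wrist_force": force on the tool from outside, world axes, zero at the start; "ft_torque": the same for the moment, N m; "finger_gap": finger opening in m.
Only numpy, scipy, OpenCV 4.12 (cv2) and the standard library are available. Lean on these libraries where they do the work, as an engineer would, in place of code of your own. Each camera call takes 0.05 s, during which the arm holds its last target.

### The job

Turn the aluminium cover plate over without picking it up: slide it flat along the lower bed of the turnover block until its far edge butts squarely against the step, then push its overhanging near edge up and over so that the plate stands up against the step, topples and lies upside down, flat on the upper deck, roughly square to it. The plate must never be raised clear of the block; leave the tool holders, the nut and the bottle where they stand.

Things in the scene. Friction and masses are not known exactly. Their poses are not given: they have to be found in the camera images.
- turnover_block: Fixed dark steel two-level block, 250 mm long (x), 130 mm wide (y). Origin: on the table, under the foot of the step, mid-width; x points away from the robot, from lower bed to upper deck; z up. Lower bed: x -80 mm to 0, 45 mm above the table, open space in front of it. Upper deck: x 0 to 170 mm, 59 mm above the table, a 12 mm high, 6 mm thick end stop at its far end.
- step (a point): Mid-width point of the step's upper edge. A bright 6 mm strip runs along that edge. The step is a vertical wall 14 mm high across the block's full width, between the lower bed and the upper deck. Same axes as the block.
- plate_center (a point): Centre (half-way up) of the loose aluminium cover plate, 120 mm (x) by 90 mm (y) by 10 mm (z), 0.2 to 0.41 kg. z is up at the start, on the face with a 40 mm round dark recess; the other face has a dark 70 x 45 mm rectangle. It starts flat on the lower bed, square to the block within 0.1 rad, within 12 mm of its middle line, far edge some 5 to 15 mm short of the step.
- plate_far (a point): Middle of the plate's end face towards the step, half-way up its thickness; 60 mm along the plate's x from its centre. Same axes as the plate.
- plate_near (a point): Middle of the plate's end face towards the robot, half-way up its thickness; -60 mm along the plate's x from its centre. This end hangs out in the air beyond the front of the bed, by 40 mm once the far edge touches the step, its underside 45 mm above the table. Same axes as the plate.
- holder_a: Bystander: tool holder with a slender cutter pointing up, standing in a black pot; 64 mm across, 163 mm high. Origin under its centre.
- holder_b: Bystander: tool holder with a stout cutter pointing up, standing in a black pot; 64 mm across, 148 mm high. Origin under its centre.
- nut: Bystander: dark steel clamping nut, a ring 42 mm across, 20 mm high, lying flat. Origin under its centre.
- oil: Bystander: small white bottle, 50 mm across, 110 mm high. Origin under its centre.
Things that resemble listed ones, but are neither listed nor needed, are in the scene too. Of the things shaped like the part that bears plate_center, the aluminium one is meant.

How it is judged:
By the outcome, as a careful person would: the job done as asked, in the order asked, and still so for the second after the job is handed in, with the robot touching nothing.
It also fails if it takes over 43 s, if anything falls off the work surface, if the arm or the gripper's body presses on something with over 40 N, if the wrist force passes 120 N, or if a joint passes its speed limit or range.

## Working session

There is one attempt and no reset: what is moved stays moved. The work goes in short steps, Python scripts to look and compute and a tool call to move; the robot and the scene stay as the last step left them, time stands still between calls to the robot, and variables do not carry over. Pictures are saved under pics/ and viewed, and the job is handed in when it is done.

Besides the shell and the picture viewer there is one more tool, called by a JSON object that holds its "fn" and its "kwargs". move_arm: Moves the arm, as the interface text tells. Its arguments: {"type":"object","properties":{"plan":{"type":"array","items":{"type":"array","items":{"type":"array","items":{"type":"number"}}}},"grip_force":{"type":"number"}},"required":["plan"]}

```bash
mkdir -p pics; cat > h.py <<'E'
import numpy as np, cv2
from cell import bot, viewer, workorder
def ray(name,u,v):
    m=viewer.camera_model(name);T=np.array(m["cam_to_world"])
    d=T[:3,:3]@np.array([(u-m["cx"])/m["fx"],(v-m["cy"])/m["fy"],1]);return T[:3,3],d
def onz(name,u,v,z):
    o,d=ray(name,u,v);return o+d*(z-o[2])/d[2]
def proj(name,p):
    m=viewer.camera_model(name);T=np.array(m["cam_to_world"])
    c=T[:3,:3].T@(np.array(p)-T[:3,3]);return np.array([m["fx"]*c[0]/c[2]+m["cx"],m["fy"]*c[1]/c[2]+m["cy"]])
def snap(tag):
    for n in("scene","top"):
        cv2.imwrite(f"pics/{tag}_{n}.png",viewer.capture(n))
E
python3 - <<'E'
from h import *
snap("a");s=bot.state();print(s)
for n in("scene","top"):print(viewer.camera_model(n))
E
```

```text
{'clock': 0.1, 'q': array([74.68555405, 23.94458039, -0.59068097, 92.48340326,  0.26981446,
       63.6374792 , -3.03516867]), 'joint_velocities': array([ 0.0137965 , -0.1044304 ,  0.06684035, -0.06884275,  0.07258402,
       -0.01400439, -0.0607479 ]), 'joint_efforts': array([ 1.92094820e-03, -8.65816140e+01,  6.79372642e-01, -4.35633409e+01,
        1.89715490e-02,  4.85865792e-03,  1.14816854e-05]), 'eef_pos': array([ 0.13984103, -0.60882408,  0.23071347]), 'tcp_rot': array([[ 2.23916901e-01, -9.74608181e-01, -3.39595823e-04],
       [-9.74607602e-01, -2.23917139e-01,  1.06619281e-03],
       [-1.11516156e-03,  9.22340807e-05, -9.99999374e-01]]), 'wrist_force': array([0.25109003, 0.93765802, 0.75811476]), 'ft_torque': array([ 0.04374887,  0.02397587, -0.00554609]), 'finger_gap': 0.08514774246579014}
{'fx': 508.3522987909427, 'fy': 508.3522987909427, 'cx': 274.37261115884894, 'cy': 210.13715963788675, 'cam_to_world': array([[ 0.79713485,  0.51331305, -0.31793985,  0.85870236],
       [ 0.60368039, -0.66699907,  0.43667177, -0.43493635],
       [ 0.01208373, -0.54002033, -0.84156522,  0.88691868],
       [ 0.        ,  0.        ,  0.        ,  1.        ]])}
{'fx': 537.2373760271123, 'fy': 537.2373760271123, 'cx': 280.84525050745543, 'cy': 199.84876552549463, 'cam_to_world': array([[-0.02597359, -0.98863504,  0.14807476,  0.36960412],
       [-0.99956501,  0.02775453,  0.00997343,  0.00252208],
       [-0.01396983, -0.14775131, -0.98892588,  1.34754789],
       [ 0.        ,  0.        ,  0.        ,  1.        ]])}
```

View pics/a_scene.png

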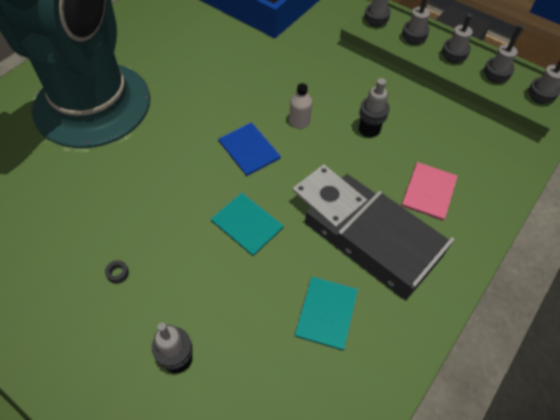

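View pics/a_top.png

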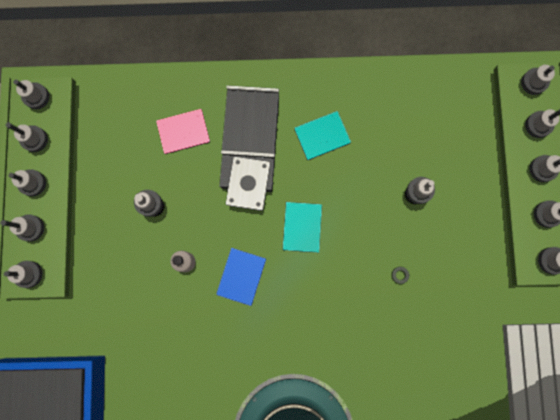

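The aluminium plate is at top pixel (248,183) and scene pixel (330,195). The block lies beyond it, with its step strip at about (248,153) in top. Next I'll measure the corners.

```bash
python3 - <<'E'
from h import *
t=cv2.imread("pics/a_top.png");s=cv2.imread("pics/a_scene.png")
cv2.imwrite("pics/a_topz.png",cv2.resize(t[80:220,200:300],None,fx=5,fy=5,interpolation=cv2.INTER_CUBIC)[:600])
cv2.imwrite("pics/a_sz.png",cv2.resize(s[150:300,280:460],None,fx=4,fy=4,interpolation=cv2.INTER_CUBIC))
for n,im,(y0,y1,x0,x1),th in(("top",t,(80,220,200,300),110),("scene",s,(150,300,280,470),110)):
    hsv=cv2.cvtColor(im,cv2.COLOR_BGR2HSV)
    m=((hsv[...,2]>th)&(hsv[...,1]<70)).astype(np.uint8);mm=np.zeros_like(m);mm[y0:y1,x0:x1]=m[y0:y1,x0:x1]
    cs,_=cv2.findContours(mm,cv2.RETR_EXTERNAL,cv2.CHAIN_APPROX_NONE)
    for c in cs:
        if cv2.contourArea(c)>25:
            b=cv2.boxPoints(cv2.minAreaRect(c));print(n,cv2.contourArea(c),b.round(1).tolist())
            for z in(.055,.059,.071):print(z,[onz(n,*p,z)[:2].round(4).tolist() for p in b])
E
```

```text
top 1807.5 [[224.60000610351562, 204.5], [232.39999389648438, 154.89999389648438], [270.20001220703125, 160.8000030517578], [262.3999938964844, 210.39999389648438]]
0.055 [[0.5556, 0.1526], [0.6787, 0.132], [0.6609, 0.0393], [0.5385, 0.0611]]
0.059 [[0.5551, 0.1522], [0.6777, 0.1316], [0.66, 0.0391], [0.5379, 0.0609]]
0.071 [[0.5533, 0.1508], [0.6748, 0.1304], [0.6573, 0.0388], [0.5364, 0.0604]]
top 157.0 [[220.8000030517578, 153.10000610351562], [221.10000610351562, 149.1999969482422], [274.20001220703125, 152.6999969482422], [273.8999938964844, 156.6999969482422]]
0.055 [[0.6839, 0.1607], [0.6938, 0.16], [0.681, 0.029], [0.6711, 0.0299]]
0.059 [[0.6829, 0.1603], [0.6928, 0.1595], [0.68, 0.0289], [0.6702, 0.0298]]
0.071 [[0.68, 0.1588], [0.6898, 0.1581], [0.6771, 0.0287], [0.6674, 0.0296]]
top 121.5 [[225.89999389648438, 88.0999984741211], [226.10000610351562, 84.80000305175781], [278.20001220703125, 88.0], [278.0, 91.30000305175781]]
0.055 [[0.8512, 0.1464], [0.8598, 0.1458], [0.8472, 0.0149], [0.8386, 0.0156]]
0.059 [[0.8497, 0.1459], [0.8583, 0.1453], [0.8457, 0.0148], [0.8371, 0
[... 497 characters left out ...]
0 [[338.5, 230.5], [379.5, 189.5], [382.0, 192.0], [341.0, 233.0]]
0.055 [[0.6687, 0.0344], [0.6816, 0.1643], [0.6887, 0.1621], [0.6755, 0.0327]]
0.059 [[0.6696, 0.0321], [0.6825, 0.1614], [0.6895, 0.1592], [0.6763, 0.0304]]
0.071 [[0.6723, 0.0254], [0.685, 0.1528], [0.692, 0.1506], [0.679, 0.0237]]
scene 2265.0 [[291.1000061035156, 188.1999969482422], [317.70001220703125, 157.10000610351562], [366.79998779296875, 199.0], [340.20001220703125, 230.1999969482422]]
0.055 [[0.5395, 0.0587], [0.5366, 0.1567], [0.6736, 0.129], [0.6709, 0.037]]
0.059 [[0.541, 0.0563], [0.5382, 0.1539], [0.6744, 0.1263], [0.6718, 0.0347]]
0.071 [[0.5456, 0.0492], [0.5428, 0.1453], [0.6771, 0.1182], [0.6745, 0.0279]]
```

View pics/a_topz.png

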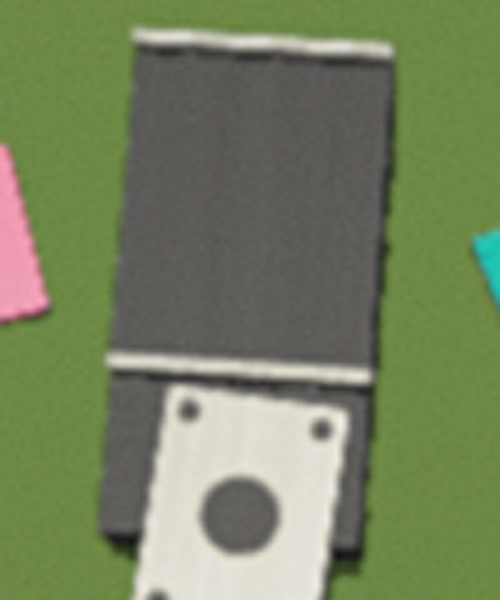

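View pics/a_sz.png

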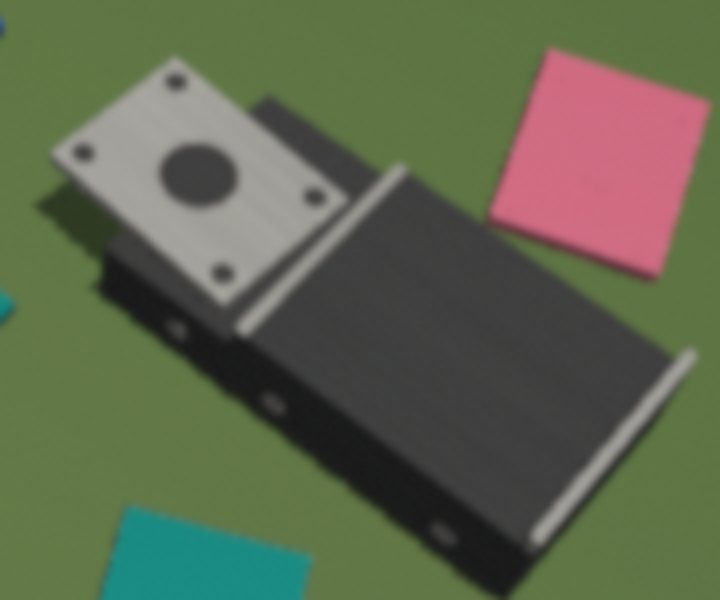

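```bash
cat >> h.py <<'E'
from scipy.spatial.transform import Rotation as Rn
ANG=np.radians(-5.4); STEP=np.array([.677,.0955])   # block frame estimate
bx=np.array([np.cos(ANG),np.sin(ANG),0]);by=np.array([-np.sin(ANG),np.cos(ANG),0])
def W(x,y,z): return np.r_[STEP,0]+x*bx+y*by+np.array([0,0,z])
def B(p): d=np.array(p)-np.r_[STEP,0]; return np.array([d@bx,d@by,d[2]])
def Rt(tilt): # tool: x=-by, z tilted forward (toward bx) by tilt deg from down
    t=np.radians(tilt); z=np.sin(t)*bx-np.cos(t)*np.array([0,0,1]); x=-by
    return np.c_[x,np.cross(z,x),z]
def rel(p,R):
    s=bot.state(); R0=np.array(s["tcp_rot"]); d=R0.T@(np.array(p)-s["eef_pos"]); r=Rn.from_matrix(R0.T@R).as_rotvec()
    return (d/.12).round(3).tolist(),(r/(np.pi/2)).round(3).tolist()
def stat():
    s=bot.state();R=s["tcp_rot"];print("t",round(s["clock"],2),"p",s["eef_pos"].round(4),"blk",B(s["eef_pos"]).round(4),"z",R[:,2].round(3),"F",s["wrist_force"].round(1),"gap",round(s["finger_gap"],3),"q",s["q"].round(1))
E
python3 - <<'E'
from h import *
for n,roi in(("top",(155,213,222,275)),("scene",(160,232,290,372))):
    im=cv2.imread(f"pics/a_{n}.png");g=cv2.cvtColor(im,cv2.COLOR_BGR2GRAY)
    hsv=cv2.cvtColor(im,cv2.COLOR_BGR2HSV)
    m=((hsv[...,2]>110)&(hsv[...,1]<70)).astype(np.uint8);mm=np.zeros_like(m);mm[roi[0]:roi[1],roi[2]:roi[3]]=m[roi[0]:roi[1],roi[2]:roi[3]]
    cs,h=cv2.findContours(mm,cv2.RETR_CCOMP,cv2.CHAIN_APPROX_NONE)
    for c,hh in zip(cs,h[0]):
        if hh[3]>=0:
            u=c[:,0].mean(0);p=onz(n,*u,.055);print(n,len(c),u.round(1),p.round(4),"blk",B(p).round(4))
stat(); print(rel(W(-.19,0,.231),Rt(0)))
# bystander rough
for nm,u,z in(("ha",(150,200),.02),("hb",(418,195),.02),("oil",(181,262),.05),("nut",(400,275),.02)):print(nm,onz("top",*u,z).round(3))
E
```

```text
top 8 [258.  203.9] [0.5548 0.0713 0.055 ] blk [-0.1194 -0.0355  0.055 ]
top 8 [231. 200.] [0.5662 0.137  0.055 ] blk [-0.1142  0.0308  0.055 ]
top 42 [247.5 182.9] [0.6075 0.0961 0.055 ] blk [-0.0693 -0.006   0.055 ]
top 8 [263.5 165.5] [0.6497 0.056  0.055 ] blk [-0.0235 -0.0419  0.055 ]
top 8 [237.5 161.5] [0.6616 0.1198 0.055 ] blk [-0.0177  0.0227  0.055 ]
scene 15 [335.2 217.8] [0.648  0.0543 0.055 ] blk [-0.025  -0.0437  0.055 ]
scene 15 [358.2 198.7] [0.6595 0.1194 0.055 ] blk [-0.0196  0.0221  0.055 ]
scene 52 [329.  193.4] [0.6068 0.0945 0.055 ] blk [-0.0698 -0.0076  0.055 ]
scene 14 [300.5 187.9] [0.5539 0.0709 0.055 ] blk [-0.1203 -0.0361  0.055 ]
scene 14 [323.5 170. ] [0.5652 0.1362 0.055 ] blk [-0.1151  0.03    0.055 ]
t 0.1 p [ 0.1398 -0.6088  0.2307] blk [-0.4685 -0.7517  0.2307] z [-0.     0.001 -1.   ] F [0.3 0.9 0.8] gap 0.085 q [74.7 23.9 -0.6 92.5  0.3 63.6 -3. ]
([-5.216, -4.174, 0.003], [0.0, 0.001, 0.204])
ha [0.577 0.344 0.02 ]
hb [ 0.571 -0.326  0.02 ]
oil [0.419 0.26  0.05 ]
nut [ 0.375 -0.27   0.02 ]
```

{"fn": "move_arm", "kwargs": {"plan": [[[-0.5, -0.4, 0, 0, 0, 0, 0.4], [-1, -0.8, 0, 0, 0, 0, 0.4], [-1, -0.8, 0, 0, 0, 0, 0.4]]]}}

```text
clock: 0.48
eef_pos: [0.2079, -0.4676, 0.2308]
tcp_rot: [[0.226, -0.974, -0.0], [-0.974, -0.226, 0.002], [-0.002, -0.0, -1.0]]
wrist_force: [0.0, -0.3, 0.2]
finger_gap: 0.0514
```

{"fn": "move_arm", "kwargs": {"plan": [[[-0.5, -0.4, 0, 0, 0, 0, 0.4], [-1, -0.8, 0, 0, 0, 0, 0.4], [-1, -0.8, 0, 0, 0, 0, 0.4]]]}}

```text
clock: 0.85
eef_pos: [0.2752, -0.3263, 0.231]
tcp_rot: [[0.229, -0.973, -0.0], [-0.973, -0.229, 0.002], [-0.002, 0.0, -1.0]]
wrist_force: [-0.5, -0.8, -0.0]
finger_gap: 0.0513
```

{"fn": "move_arm", "kwargs": {"plan": [[[-0.5, -0.4, 0, 0, 0, 0, 0.4], [-1, -0.8, 0, 0, 0, 0, 0.4], [-1, -0.8, 0, 0, 0, 0, 0.4]]]}}

```text
clock: 1.23
eef_pos: [0.3419, -0.185, 0.2313]
tcp_rot: [[0.231, -0.973, -0.0], [-0.973, -0.231, 0.001], [-0.002, -0.0, -1.0]]
wrist_force: [-0.8, -0.4, -0.4]
finger_gap: 0.051
```

```bash
python3 -c "
from h import *
stat(); print(rel(W(-.175,-.006,.2),Rt(0)))"
```

```text
t 1.23 p [ 0.3419 -0.185   0.2313] blk [-0.3072 -0.3108  0.2313] z [-0.     0.001 -1.   ] F [-0.8 -0.4 -0.4] gap 0.051 q [ 45.1  -0.4 -21.  122.8  -0.3  57.6 -52.3]
([-2.049, -1.861, 0.264], [0.0, 0.001, 0.209])
```

{"fn": "move_arm", "kwargs": {"plan": [[[-0.5, -0.45, 0, 0, 0, 0, 0.4], [-1, -0.93, 0, 0, 0, 0, 0.4], [-1, -0.93, 0, 0, 0, 0, 0.4], [-1, -0.93, 0, 0, 0, 0, 0.4]]]}}

```text
clock: 1.72
eef_pos: [0.4234, -0.0398, 0.2313]
tcp_rot: [[0.236, -0.972, -0.0], [-0.972, -0.236, 0.002], [-0.002, -0.0, -1.0]]
wrist_force: [-0.2, 0.0, -0.7]
finger_gap: 0.0513
```

```bash
python3 -c "
from h import *
stat(); print(rel(W(-.175,-.006,.13),Rt(0)))"
```

```text
t 1.73 p [ 0.4234 -0.0398  0.2313] blk [-0.2397 -0.1586  0.2313] z [-0.     0.002 -1.   ] F [-0.2  0.  -0.7] gap 0.051 q [ 32.7   4.5 -32.6 118.3   2.7  57.9 -77.6]
([-1.024, -0.924, 0.847], [0.0, 0.002, 0.212])
```

{"fn": "move_arm", "kwargs": {"plan": [[[-0.5, -0.45, 0, 0, 0, 0.1, 0.4], [-1, -0.92, 0.2, 0, 0, 0.212, 0.4], [-1, -0.92, 0.85, 0, 0, 0.212, 0.4], [-1, -0.92, 0.85, 0, 0, 0.212, 0.4], [-1, -0.92, 0.85, 0, 0, 0.212, 0.4]]]}}

```text
clock: 2.35
eef_pos: [0.5009, 0.1039, 0.1265]
tcp_rot: [[-0.093, -0.996, -0.006], [-0.996, 0.093, 0.003], [-0.002, 0.006, -1.0]]
wrist_force: [0.7, -0.9, 1.0]
finger_gap: 0.051
```

```bash
python3 -c "
from h import *
snap('b');stat(); print(rel(W(-.175,-.004,.045),Rt(0)))"
```

```text
t 2.45 p [0.5022 0.1022 0.1296] blk [-0.1747 -0.0098  0.1296] z [-0.001  0.002 -1.   ] F [ 0.2 -0.2 -0.1] gap 0.051 q [  13.3   23.4  -34.   112.6   16.9   48.9 -125.2]
([-0.047, 0.002, 0.705], [0.001, 0.001, -0.001])
```

View pics/b_scene.png

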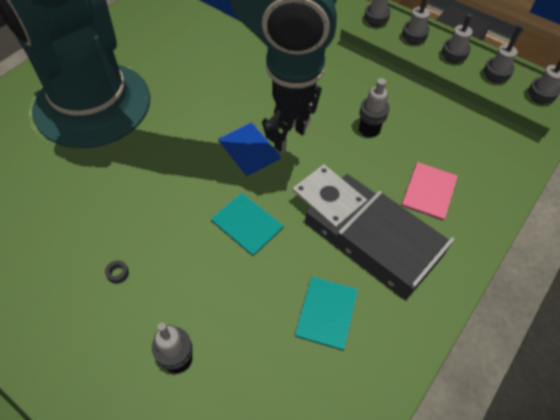

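The fingers are about 40 mm behind the near edge of the plate and aligned with the block. I'll descend, then push.

{"fn": "move_arm", "kwargs": {"plan": [[[-0.04, 0, 0.4, 0, 0, 0, 0.4], [-0.04, 0, 0.78, 0, 0, 0, 0.4], [-0.04, -0.1, 0.78, 0, 0, 0, 0.4], [-0.04, -0.16, 0.78, 0, 0, 0, 0.4], [-0.04, -0.22, 0.78, 0, 0, 0, 0.4], [-0.04, -0.22, 0.78, 0, 0, 0, 0.4]]]}}

```text
clock: 3.2
eef_pos: [0.5299, 0.1045, 0.0372]
tcp_rot: [[-0.096, -0.995, 0.001], [-0.995, 0.096, 0.002], [-0.002, -0.0, -1.0]]
wrist_force: [-0.2, 0.2, -0.9]
finger_gap: 0.0511
```

```bash
python3 -c "
from h import *
snap('c');stat()
t=cv2.imread('pics/c_top.png');s=cv2.imread('pics/c_scene.png')
cv2.imwrite('pics/c_z.png',np.hstack([cv2.resize(t[80:230,190:310],None,fx=3.3,fy=3.3),cv2.resize(s[100:250,250:370],None,fx=3.3,fy=3.3)]))"
```

```text
t 3.3 p [0.5289 0.1047 0.0366] blk [-0.1483 -0.0048  0.0366] z [-0.001  0.002 -1.   ] F [-0.4  0.   0.3] gap 0.051 q [   8.8   33.9  -29.1  111.6   24.5   40.6 -130.5]
```

View pics/c_z.png

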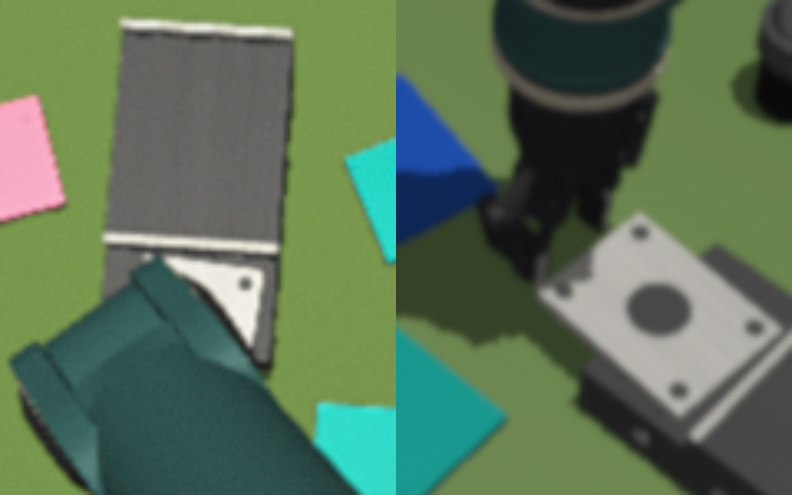

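The right-hand finger is nearly touching the plate's near edge. I'll push gently in small steps.

{"fn": "move_arm", "kwargs": {"plan": [[[0, -0.03, 0.01, 0, 0, 0, 0.4], [0, -0.06, 0.01, 0, 0, 0, 0.4], [0, -0.08, 0.01, 0, 0, 0, 0.4], [0, -0.1, 0.01, 0, 0, 0, 0.4], [0, -0.12, 0.01, 0, 0, 0, 0.4], [0, -0.13, 0.01, 0, 0, 0, 0.4]]]}}

```text
clock: 4.05
eef_pos: [0.5445, 0.1031, 0.0354]
tcp_rot: [[-0.095, -0.995, -0.001], [-0.995, 0.095, 0.002], [-0.002, 0.001, -1.0]]
wrist_force: [-3.4, -1.4, 2.5]
finger_gap: 0.0513
```

```bash
python3 -c "
from h import *
snap('d');stat()
t=cv2.imread('pics/d_top.png');s=cv2.imread('pics/d_scene.png')
cv2.imwrite('pics/d_z.png',np.hstack([cv2.resize(t[80:230,190:310],None,fx=3.3,fy=3.3),cv2.resize(s[130:250,290:390],None,fx=4.125,fy=4.125)]))"
```

```text
t 4.15 p [0.5446 0.1031 0.0354] blk [-0.1325 -0.0049  0.0354] z [-0.001  0.002 -1.   ] F [-0.6 -1.   0.8] gap 0.051 q [   8.8   35.2  -28.8  109.5   24.6   41.5 -129.8]
```

View pics/d_z.png

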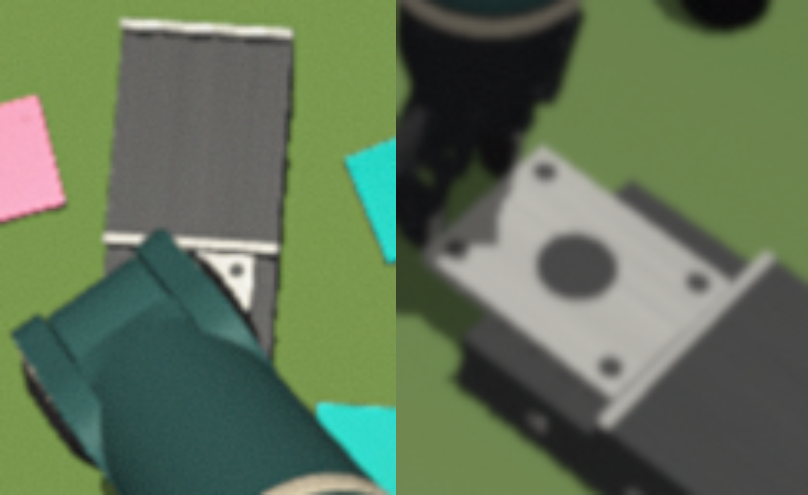

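{"fn": "move_arm", "kwargs": {"plan": [[[0, -0.02, 0, 0, 0, 0, 0.4], [0, -0.035, 0, 0, 0, 0, 0.4], [0, -0.05, 0, 0, 0, 0, 0.4], [0, -0.05, 0, 0, 0, 0, 0.4]]]}}

```text
clock: 4.65
eef_pos: [0.5469, 0.103, 0.0346]
tcp_rot: [[-0.094, -0.996, -0.008], [-0.996, 0.094, 0.001], [-0.0, 0.008, -1.0]]
wrist_force: [-27.2, -0.6, 15.7]
finger_gap: 0.0513
```

```bash
cat >> h.py <<'E'
def holes(f,roi,z=.055,n="scene"):
    im=cv2.imread(f);hsv=cv2.cvtColor(im,cv2.COLOR_BGR2HSV)
    m=((hsv[...,2]>100)&(hsv[...,1]<70)).astype(np.uint8);mm=np.zeros_like(m);mm[roi[0]:roi[1],roi[2]:roi[3]]=m[roi[0]:roi[1],roi[2]:roi[3]]
    cs,h=cv2.findContours(mm,cv2.RETR_CCOMP,cv2.CHAIN_APPROX_NONE)
    for c,hh in zip(cs,h[0]):
        if hh[3]>=0 and len(c)>6:
            u=c[:,0].mean(0);print(n,len(c),u.round(1),"blk",B(onz(n,*u,z)).round(4))
E
python3 -c "
from h import *
snap('e');stat()
holes('pics/d_scene.png',(150,240,290,372));holes('pics/e_scene.png',(150,240,290,372))
s=cv2.imread('pics/e_scene.png')
cv2.imwrite('pics/e_z.png',cv2.resize(s[130:250,290:390],None,fx=5,fy=5))"
```

```text
t 4.75 p [0.5469 0.103  0.0347] blk [-0.1302 -0.0048  0.0347] z [-0.007  0.001 -1.   ] F [-28.6   0.7  15.7] gap 0.051 q [   8.8   35.6  -28.9  108.8   24.5   42.1 -129.5]
scene 12 [341.5 218.5] blk [-0.0151 -0.0367  0.055 ]
scene 11 [362.7 198.2] blk [-0.0138  0.0292  0.055 ]
scene 49 [333.3 194.2] blk [-0.0624 -0.0033  0.055 ]
scene 9 [325.8 171.3] blk [-0.1095  0.0305  0.055 ]
scene 10 [343.  218.5] blk [-0.013  -0.0347  0.055 ]
scene 11 [363.7 197.8] blk [-0.0128  0.0312  0.055 ]
scene 49 [334.3 194.3] blk [-0.0609 -0.0021  0.055 ]
scene 10 [326.  171.5] blk [-0.1089  0.0305  0.055 ]
```

View pics/e_z.png

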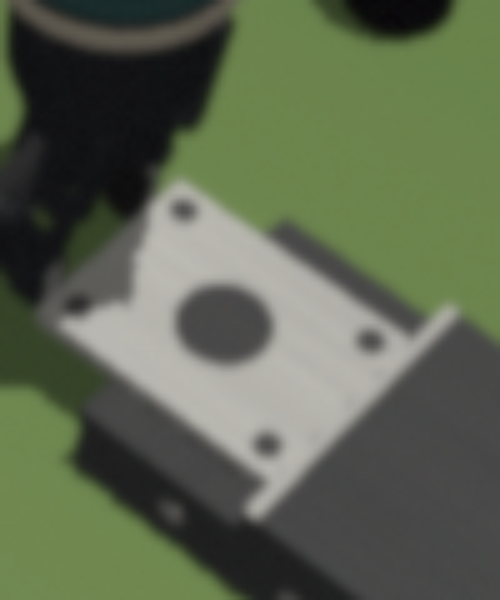

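The plate is butted squarely: both far holes read the same x, and the push force was 28 N. Now I'll back off and tilt the tool 45°.

{"fn": "move_arm", "kwargs": {"plan": [[[0, 0.15, 0, 0, 0, 0, 0.4], [0, 0.3, 0, 0, 0, 0, 0.4], [0, 0.3, 0, 0.12, 0, 0, 0.4], [0, 0.3, 0, 0.24, 0, 0, 0.4], [0, 0.3, 0, 0.36, 0, 0, 0.4], [0, 0.3, 0, 0.48, 0, 0, 0.4], [0, 0.3, 0, 0.5, 0, 0, 0.4], [0, 0.3, 0, 0.5, 0, 0, 0.4]]]}}

```text
clock: 5.75
eef_pos: [0.5241, 0.1161, 0.079]
tcp_rot: [[-0.11, -0.892, 0.439], [-0.992, 0.069, -0.109], [0.067, -0.447, -0.892]]
wrist_force: [-0.0, -0.2, -0.1]
finger_gap: 0.0514
```

```bash
python3 -c "
from h import *
snap('f');stat(); print(rel(W(-.15,-.004,.02),Rt(45)),rel(W(-.1115,-.004,.02),Rt(45)))
holes('pics/f_scene.png',(150,240,290,372))
s=cv2.imread('pics/f_scene.png')
cv2.imwrite('pics/f_z.png',cv2.resize(s[60:260,230:400],None,fx=3,fy=3))"
```

```text
t 5.85 p [0.5237 0.1186 0.0791] blk [-0.1548  0.0086  0.0791] z [ 0.439 -0.107 -0.892] F [ 0.2  1.  -0.7] gap 0.051 q [ -46.3   22.3   23.9  129.5   41.9   11.7 -160.7]
([0.072, 0.187, 0.464], [0.204, -0.039, 0.019]) ([0.068, -0.1, 0.608], [0.204, -0.039, 0.019])
scene 10 [343.  218.6] blk [-0.0128 -0.0349  0.055 ]
scene 12 [363.5 198. ] blk [-0.0129  0.0305  0.055 ]
scene 10 [305.  190.6] blk [-0.1093 -0.035   0.055 ]
scene 49 [334.3 194.4] blk [-0.0608 -0.0022  0.055 ]
scene 10 [326.  171.5] blk [-0.1089  0.0305  0.055 ]
```

View pics/f_z.png

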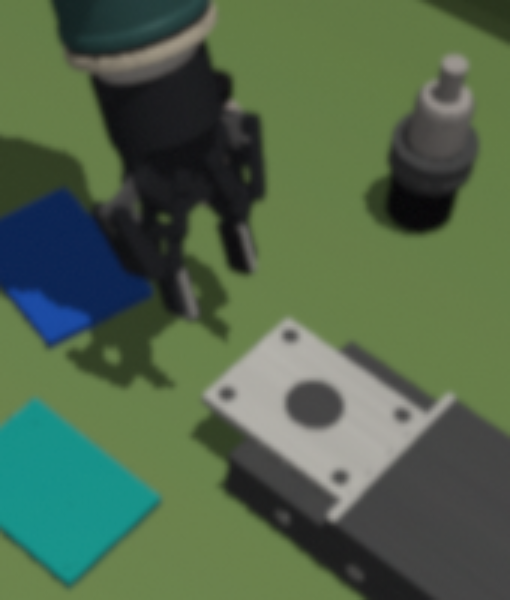

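The arm ran near its q6 and q7 limits and stopped short of the tilt. I'll fit a kinematic model from the logged poses to pick a better wrist branch.

```bash
cat > fk.py <<'E'
import numpy as np, itertools
from scipy.optimize import least_squares
from scipy.spatial.transform import Rotation as Rn
D=[ # q, p, R
([74.68555405,23.94458039,-0.59068097,92.48340326,0.26981446,63.6374792,-3.03516867],[0.13984103,-0.60882408,0.23071347],[[.2239,-.9746,-.0003],[-.9746,-.2239,.0011],[-.0011,.0001,-1]]),
([45.1,-0.4,-21.,122.8,-0.3,57.6,-52.3],[.3419,-.185,.2313],[[0.231,-0.973,0],[-0.973,-0.231,0.001],[-0.002,0,-1]]),
([32.7,4.5,-32.6,118.3,2.7,57.9,-77.6],[.4234,-.0398,.2313],[[0.236,-0.972,0],[-0.972,-0.236,0.002],[-0.002,0,-1]]),
([13.3,23.4,-34.,112.6,16.9,48.9,-125.2],[.5022,.1022,.1296],[[-0.093,-0.996,-0.001],[-0.996,0.093,0.002],[-0.002,0.001,-1]]),
([8.8,33.9,-29.1,111.6,24.5,40.6,-130.5],[.5289,.1047,.0366],[[-0.096,-0.995,-.001],[-0.995,0.096,0.002],[-0.002,0,-1]]),
([8.8,35.2,-28.8,109.5,24.6,41.5,-129.8],[.5446,.1031,.0354],[[-0.095,-0.995,-.001],[-0.995,0.095,0.002],[-0.002,0.001,-1]]),
([-46.3,22.3,23.9,129.5,41.9,11.7,-160.7],[.5237,.1186,.0791],[[-0.11,-0.892,0.439],[-0.992,0.069,-0.107],[0.067,-0.447,-0.892]]),
]
def Rs(a,ax): return Rn.from_euler(ax,a,degrees=True).as_matrix()
def fk(q,sg,L,y0,y7):
    a=np.array(q)*sg
    R=Rs(y0,'z');p=np.zeros(3)
    d1,d3,e1,e2,d5,w,d7,b=L
    R=R@Rs(a[0],'z');p=p+R@[b,0,d1];R=R@Rs(a[1],'y')@Rs(a[2],'z');p=p+R@[e1,0,d3]
    R=R@Rs(a[3],'y')@Rs(a[4],'z');p=p+R@[e2,0,d5];R=R@Rs(a[5],'y')@Rs(a[6]+y7,'z');p=p+R@Rs(-a[6]-y7,'z')@[w,0,0]+R@[0,0,d7]
    return p,R
L0=np.array([.3,.3,0,0,.3,0,.2,0])
def fit():
    best=[]
    for s in itertools.product([1,-1],repeat=7):
        sg=np.array(s)
        if sg[1]<0: continue
        for y0 in(0,180):
          for y7 in(0,90,180,270):
            e=sum(np.linalg.norm(fk(q,sg,L0,y0,y7)[1]-np.array(R)) for q,p,R in D);best.append((e,s,y0,y7))
    best.sort(key=lambda t:t[0]);return best[:4]
if __name__=="__main__":
    b=fit();print(b)
    e,s,y0,y7=b[0];sg=np.array(s)
    f=lambda L:np.concatenate([fk(q,sg,L,y0,y7)[0]-p for q,p,R in D])
    r=least_squares(f,L0);print(r.x.round(4),np.abs(r.fun).max())
E
python3 fk.py
```

```text
[(np.float64(0.016386459088883157), (-1, 1, -1, 1, -1, 1, -1), 0, 180), (np.float64(1.3125950756047438), (-1, 1, -1, 1, -1, 1, -1), 180, 0), (np.float64(3.1186189481818736), (1, 1, 1, 1, 1, 1, 1), 0, 0), (np.float64(4.039663017331467), (1, 1, 1, 1, 1, 1, 1), 180, 180)]
[3.204e-01 4.962e-01 4.000e-04 1.170e-02 4.802e-01 4.620e-02 3.201e-01
 4.440e-02] 0.029237541433012493
```

```bash
cat > fk2.py <<'E'
from fk import *
sg=np.array([-1,1,-1,1,-1,1,-1])
def fk2(q,L):
    a=np.array(q)*sg;L=np.array(L).reshape(4,3);R=np.eye(3);p=np.zeros(3)
    R=R@Rs(a[0],'z');p=p+R@L[0];R=R@Rs(a[1],'y')@Rs(a[2],'z');p=p+R@L[1]
    R=R@Rs(a[3],'y')@Rs(a[4],'z');p=p+R@L[2];R=R@Rs(a[5],'y');p=p+R@L[3];return p,R@Rs(a[6]+180,'z')
E
python3 - <<'E'
from fk2 import *
for reg in(1e-3,1e-2):
    x0=np.array([0,0,.3,0,0,.45,0,0,.45,0,0,.3])
    f=lambda L:np.concatenate([fk2(q,L)[0]-p for q,p,R in D]+[reg*(L-x0)])
    r=least_squares(f,x0);print(r.x.reshape(4,3).round(4).tolist(),(np.abs(r.fun[:21].reshape(7,3)).max(1)*1000).round(2))
E
```

```text
[[-0.0002, -0.0146, 0.2894], [-0.0005, -0.0166, 0.502], [-0.0004, 0.0001, 0.4695], [-0.0006, 0.0001, 0.309]] [0.28 0.39 0.11 0.38 0.36 0.42 0.09]
[[-0.0001, -0.0146, 0.2894], [-0.0005, -0.0166, 0.502], [-0.0004, 0.0001, 0.4695], [-0.0006, 0.0001, 0.3089]] [0.28 0.39 0.1  0.38 0.36 0.42 0.09]
```

```bash
cat >> fk2.py <<'E'
LP=np.array([[-0.0002,-0.0146,0.2894],[-0.0005,-0.0166,0.502],[-0.0004,0.0001,0.4695],[-0.0006,0.0001,0.309]])
lo=np.array([-161.28,-22.2,-73.04,3.21,-68.34,10.77,-161.83]);hi=np.array([161.28,115.67,71.86,147.25,248.33,114.83,161.83])
def ik(p,R,seeds,m=3):
    out=[]
    for s in seeds:
        def f(q):
            pp,RR=fk2(q,LP);return np.r_[(pp-p)*10,Rn.from_matrix(R.T@RR).as_rotvec(),1e-4*(q-s)]
        r=least_squares(f,np.clip(s,lo+m+.1,hi-m-.1),bounds=(lo+m,hi-m))
        e=np.linalg.norm(r.fun[:6])
        if e<.03: out.append(r.x)
    return out
E
python3 - <<'E'
from h import *; from fk2 import *
rng=np.random.default_rng(0)
for fl in(0,1):
  for tilt in(15,20,25,30,35,45):
    for pos in((-.118,-.004,.02),(-.06,-.004,.13),(.03,-.004,.13)):
      R=Rt(tilt)@(np.diag([-1,-1,1]) if fl else np.eye(3))
      sol=ik(W(*pos),R,[rng.uniform(lo,hi) for _ in range(12)])
      print(fl,tilt,pos,len(sol),[s.round(0).astype(int).tolist() for s in sol[:2]])
E
```

```text
0 15 (-0.118, -0.004, 0.02) 7 [[-4, 31, -15, 119, 38, 21, -146], [-49, 37, 40, 120, -51, 22, -67]]
0 15 (-0.06, -0.004, 0.13) 6 [[-63, 45, 69, 111, -56, 47, -63], [36, 45, -70, 107, 63, 57, -156]]
0 15 (0.03, -0.004, 0.13) 5 [[-17, 32, 7, 97, 1, 37, -107], [32, 52, -69, 95, 65, 62, -149]]
0 20 (-0.118, -0.004, 0.02) 6 [[-13, 30, -5, 122, 48, 14, -158], [-13, 30, -6, 122, 49, 14, -159]]
0 20 (-0.06, -0.004, 0.13) 4 [[-62, 38, 62, 114, -52, 35, -66], [-45, 26, 37, 114, -21, 26, -92]]
0 20 (0.03, -0.004, 0.13) 7 [[-25, 31, 17, 101, -6, 30, -102], [7, 32, -25, 100, 35, 36, -134]]
0 25 (-0.118, -0.004, 0.02) 4 [[-12, 30, -8, 126, 90, 14, 159], [-12, 30, -8, 126, 90, 14, 159]]
0 25 (-0.06, -0.004, 0.13) 7 [[-11, 21, -6, 116, 31, 22, -139], [-37, 23, 25, 117, -2, 18, -109]]
0 25 (0.03, -0.004, 0.13) 5 [[28, 42, -57, 103, 68, 45, -157], [-45, 36, 43, 105, -38, 27, -77]]
0 30 (-0.118, -0.004, 0.02) 7 [[-11, 30, -11, 128, 109, 18, 140], [-60, 42, 48, 130, 240, 16, -5]]
0 30 (-0.06, -0.004, 0.13) 5 [[-65, 35, 61, 121, -65, 21, -54], [-10, 21, -8, 120, 51, 18, -159]]
0 30 (0.03, -0.004, 0.13) 8 
[... 1592 characters left out ...]
[-1, 22, -19, 119, 58, 21, 16]]
1 30 (0.03, -0.004, 0.13) 8 [[-13, 28, -1, 108, 33, 18, 42], [-41, 32, 35, 109, -29, 17, 96]]
1 35 (-0.118, -0.004, 0.02) 8 [[-18, 31, -4, 131, 129, 22, -63], [13, 37, -39, 130, 116, 38, -39]]
1 35 (-0.06, -0.004, 0.13) 8 [[37, 41, -70, 121, 94, 49, -6], [37, 41, -70, 121, 94, 49, -6]]
1 35 (0.03, -0.004, 0.13) 8 [[4, 29, -23, 111, 72, 23, 7], [6, 30, -26, 111, 74, 24, 7]]
1 45 (-0.118, -0.004, 0.02) 9 [[-61, 45, 41, 137, 177, 30, -131], [-1, 37, -26, 135, 135, 46, -64]]
1 45 (-0.06, -0.004, 0.13) 7 [[35, 41, -68, 127, 113, 52, -23], [-17, 22, -4, 129, 121, 23, -52]]
1 45 (0.03, -0.004, 0.13) 9 [[-24, 28, 9, 118, 124, 14, -53], [-24, 28, 9, 118, 124, 14, -53]]
```

```bash
python3 -c "
from h import *
R=Rt(0)@Rn.from_euler('z',-75,degrees=True).as_matrix()
print(rel(W(-.18,-.004,.12),R))"
```

```text
([0.13, 0.038, -0.391], [-0.223, -0.23, -0.814])
```

{"fn": "move_arm", "kwargs": {"plan": [[[0.03, 0.01, -0.1, -0.03, -0.03, -0.11, 0.4], [0.06, 0.02, -0.2, -0.06, -0.06, -0.22, 0.4], [0.1, 0.03, -0.3, -0.09, -0.09, -0.33, 0.4], [0.13, 0.04, -0.39, -0.12, -0.12, -0.44, 0.4], [0.13, 0.04, -0.39, -0.15, -0.15, -0.55, 0.4], [0.13, 0.04, -0.39, -0.18, -0.18, -0.66, 0.4], [0.13, 0.04, -0.39, -0.2, -0.2, -0.77, 0.4], [0.13, 0.04, -0.39, -0.22, -0.23, -0.81, 0.4], [0.13, 0.04, -0.39, -0.22, -0.23, -0.81, 0.4]]]}}

```text
clock: 6.98
eef_pos: [0.498, 0.1075, 0.1201]
tcp_rot: [[0.936, -0.351, 0.003], [-0.351, -0.936, 0.006], [0.001, -0.006, -1.0]]
wrist_force: [-0.6, 0.6, 0.3]
finger_gap: 0.0511
```

```bash
cat >> h.py <<'E'
F=np.diag([-1.,-1.,1.])
E
python3 -c "
from h import *
stat();print(rel(W(-.175,-.004,.10),Rt(0)@F),rel(W(-.175,-.004,.08),Rt(20)@F))"
```

```text
t 6.97 p [0.498  0.1075 0.1201] blk [-0.1793 -0.0049  0.1201] z [ 0.003  0.006 -1.   ] F [-0.6  0.6  0.3] gap 0.051 q [  6.9  22.5 -26.8 113.8  13.4  46.5 -48. ]
([0.032, -0.016, 0.168], [-0.002, -0.004, -1.169]) ([0.032, -0.015, 0.335], [-0.158, 0.2, -1.156])
```

{"fn": "move_arm", "kwargs": {"plan": [[[0, 0, 0, 0, 0, -0.12, 0.4], [0, 0, 0, 0, 0, -0.24, 0.4], [0, 0, 0, 0, 0, -0.36, 0.4], [0, 0, 0, 0, 0, -0.48, 0.4], [0, 0, 0, 0, 0, -0.6, 0.4], [0, 0, 0, 0, 0, -0.72, 0.4], [0, 0, 0, 0, 0, -0.84, 0.4], [0, 0, 0, 0, 0, -0.96, 0.4], [0, 0, 0, 0, 0, -1, 0.4], [0, 0, 0, 0, 0, -1, 0.4]]]}}

```text
clock: 8.22
eef_pos: [0.4986, 0.1067, 0.1206]
tcp_rot: [[0.354, 0.935, 0.003], [0.935, -0.354, 0.007], [0.008, 0.001, -1.0]]
wrist_force: [-0.3, -0.3, 0.1]
finger_gap: 0.051
```

```bash
python3 -c "
from h import *
stat();print(rel(W(-.16,-.004,.08),Rt(20)@F),rel(W(-.16,-.004,.08),Rt(40)@F))"
```

```text
t 8.22 p [0.4986 0.1067 0.1206] blk [-0.1787 -0.0057  0.1206] z [ 0.003  0.007 -1.   ] F [-0.3 -0.3  0.1] gap 0.051 q [ 22.6  27.3 -46.6 113.3  25.5  49.7  31.7]
([0.052, 0.146, 0.338], [-0.22, 0.025, -0.169]) ([0.052, 0.146, 0.338], [-0.441, 0.055, -0.165])
```

{"fn": "move_arm", "kwargs": {"plan": [[[0.01, 0.04, 0, -0.1, 0.01, -0.1, 0.4], [0.02, 0.08, 0.1, -0.2, 0.02, -0.165, 0.4], [0.05, 0.146, 0.2, -0.3, 0.03, -0.165, 0.4], [0.05, 0.146, 0.338, -0.38, 0.045, -0.165, 0.4], [0.05, 0.146, 0.338, -0.44, 0.055, -0.165, 0.4], [0.05, 0.146, 0.338, -0.44, 0.055, -0.165, 0.4], [0.05, 0.146, 0.338, -0.44, 0.055, -0.165, 0.4]]]}}

```text
clock: 9.1
eef_pos: [0.5181, 0.1041, 0.0807]
tcp_rot: [[0.1, 0.767, 0.634], [0.995, -0.074, -0.067], [-0.004, 0.637, -0.771]]
wrist_force: [1.8, -0.9, 0.6]
finger_gap: 0.051
```

```bash
python3 -c "
from h import *
stat();print(rel(W(-.16,-.004,.02),Rt(40)@F),rel(W(-.112,-.004,.02),Rt(40)@F))"
```

```text
t 9.1 p [0.5181 0.1041 0.0807] blk [-0.159  -0.0064  0.0807] z [ 0.634 -0.067 -0.771] F [ 1.8 -0.9  0.6] gap 0.051 q [ -0.5  23.3 -28.3 137.7 116.7  32.8 -50. ]
([0.022, -0.328, 0.384], [-0.005, 0.005, -0.001]) ([0.024, -0.02, 0.639], [-0.005, 0.005, -0.001])
```

{"fn": "move_arm", "kwargs": {"plan": [[[0.01, -0.16, 0.19, 0, 0, 0, 0.4], [0.02, -0.328, 0.384, 0, 0, 0, 0.4], [0.02, -0.328, 0.384, 0, 0, 0, 0.4], [0.02, -0.23, 0.46, 0, 0, 0, 0.4], [0.02, -0.13, 0.54, 0, 0, 0, 0.4], [0.02, -0.05, 0.625, 0, 0, 0, 0.4], [0.02, -0.05, 0.625, 0, 0, 0, 0.4]]]}}

```text
clock: 9.98
eef_pos: [0.5624, 0.1016, 0.0195]
tcp_rot: [[0.101, 0.766, 0.635], [0.995, -0.076, -0.068], [-0.004, 0.638, -0.77]]
wrist_force: [-0.3, 0.7, 0.5]
finger_gap: 0.0511
```

```bash
python3 -c "
from h import *
snap('g');stat()
holes('pics/g_scene.png',(150,240,290,372))
s=cv2.imread('pics/g_scene.png')
cv2.imwrite('pics/g_z.png',cv2.resize(s[60:260,230:400],None,fx=3,fy=3))"
```

```text
t 10.07 p [0.5611 0.1019 0.0191] blk [-0.116  -0.0046  0.0191] z [ 0.634 -0.067 -0.771] F [ 0.   0.1 -0.8] gap 0.051 q [  0.9  35.4 -26.9 132.6 127.3  37.8 -55.4]
scene 10 [343.  218.6] blk [-0.0128 -0.0349  0.055 ]
scene 10 [363.5 198. ] blk [-0.0129  0.0305  0.055 ]
scene 10 [305.  190.6] blk [-0.1093 -0.035   0.055 ]
scene 48 [334.1 194.5] blk [-0.0609 -0.0026  0.055 ]
scene 10 [326.  171.5] blk [-0.1089  0.0305  0.055 ]
```

View pics/g_z.png

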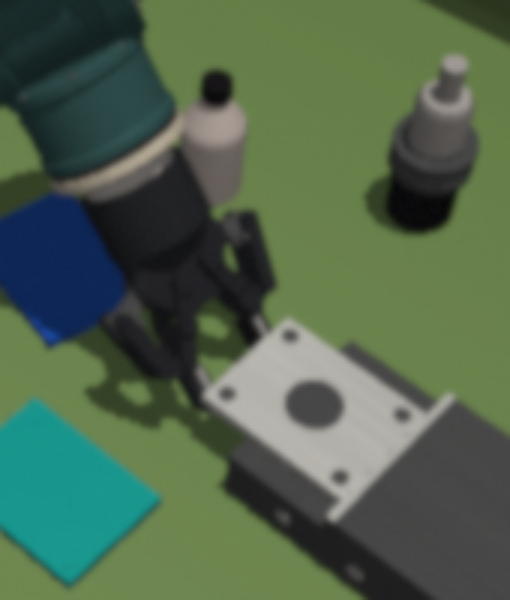

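The fingers sit under the near edge and the plate hasn't moved. Next I'll compute the lifting arc in tool axes.

```bash
cat >> h.py <<'E'
def arc(th):
    t=np.radians(th);P=np.array([-10*np.sin(t),45.])
    if th<=50: c=P+120*np.array([-np.cos(t),np.sin(t)])+14*np.array([.643,-.766])
    elif th<=90: c=P+107*np.array([-np.cos(t),np.sin(t)])
    else:
        a=t-np.pi/2;c=np.array([0,59])+np.array([-10*np.cos(a)+93*np.sin(a),93*np.cos(a)+10*np.sin(a)])
    return W((c[0]-4.5)/1000,-.004,(c[1]-10.2)/1000)
def arcs(ths,tilt=40):
    for th in ths: print(th,rel(arc(th),Rt(tilt)@F))
E
python3 -c "
from h import *
stat();arcs([0,4,8,12,16,20,25,30,35,40,45])"
```

```text
t 10.07 p [0.5611 0.1019 0.0191] blk [-0.116  -0.0046  0.0191] z [ 0.634 -0.067 -0.771] F [ 0.   0.1 -0.8] gap 0.051 q [  0.9  35.4 -26.9 132.6 127.3  37.8 -55.4]
0 ([0.005, 0.03, -0.029], [-0.005, 0.005, -0.001])
4 ([0.004, 0.072, -0.085], [-0.005, 0.005, -0.001])
8 ([0.004, 0.117, -0.138], [-0.005, 0.005, -0.001])
12 ([0.004, 0.166, -0.187], [-0.005, 0.005, -0.001])
16 ([0.003, 0.218, -0.232], [-0.005, 0.005, -0.001])
20 ([0.003, 0.272, -0.273], [-0.005, 0.005, -0.001])
25 ([0.003, 0.344, -0.318], [-0.005, 0.005, -0.001])
30 ([0.003, 0.419, -0.356], [-0.005, 0.005, -0.001])
35 ([0.003, 0.498, -0.387], [-0.005, 0.005, -0.001])
40 ([0.003, 0.578, -0.41], [-0.005, 0.005, -0.001])
45 ([0.003, 0.661, -0.425], [-0.005, 0.005, -0.001])
```

{"fn": "move_arm", "kwargs": {"plan": [[[0, 0.03, -0.03, 0, 0, 0, 0.4], [0, 0.05, -0.057, 0, 0, 0, 0.4], [0, 0.072, -0.085, 0, 0, 0, 0.4], [0, 0.095, -0.112, 0, 0, 0, 0.4], [0, 0.117, -0.138, 0, 0, 0, 0.4], [0, 0.141, -0.163, 0, 0, 0, 0.4], [0, 0.166, -0.187, 0, 0, 0, 0.4], [0, 0.192, -0.21, 0, 0, 0, 0.4], [0, 0.218, -0.232, 0, 0, 0, 0.4], [0, 0.218, -0.232, 0, 0, 0, 0.4]]]}}

```text
clock: 11.32
eef_pos: [0.5635, 0.1018, 0.0576]
tcp_rot: [[0.1, 0.767, 0.634], [0.995, -0.075, -0.067], [-0.004, 0.637, -0.771]]
wrist_force: [-6.2, 0.3, -0.3]
finger_gap: 0.0512
```

```bash
python3 -c "
from h import *
snap('i');stat()
s=cv2.imread('pics/i_scene.png')
cv2.imwrite('pics/i_z.png',cv2.resize(s[60:260,230:400],None,fx=3,fy=3))
arcs([16,20,25,30,35,40,45,50,55,60,65,70])"
```

```text
t 11.43 p [0.5635 0.1018 0.0574] blk [-0.1136 -0.0044  0.0574] z [ 0.634 -0.067 -0.771] F [-5.2  0.5 -0.8] gap 0.051 q [ 1.000e-01  2.920e+01 -2.590e+01  1.325e+02  1.207e+02  3.280e+01
 -4.990e+01]
16 ([0.003, -0.001, 0.002], [-0.005, 0.005, -0.001])
20 ([0.003, 0.053, -0.039], [-0.005, 0.005, -0.001])
25 ([0.003, 0.125, -0.084], [-0.005, 0.005, -0.001])
30 ([0.003, 0.201, -0.122], [-0.005, 0.005, -0.001])
35 ([0.003, 0.279, -0.153], [-0.005, 0.005, -0.001])
40 ([0.003, 0.359, -0.176], [-0.005, 0.005, -0.001])
45 ([0.003, 0.442, -0.192], [-0.005, 0.005, -0.001])
50 ([0.003, 0.525, -0.199], [-0.005, 0.005, -0.001])
55 ([0.003, 0.599, -0.208], [-0.005, 0.005, -0.001])
60 ([0.003, 0.673, -0.201], [-0.005, 0.005, -0.001])
65 ([0.003, 0.747, -0.186], [-0.005, 0.005, -0.001])
70 ([0.004, 0.819, -0.165], [-0.005, 0.005, -0.001])
```

View pics/i_z.png

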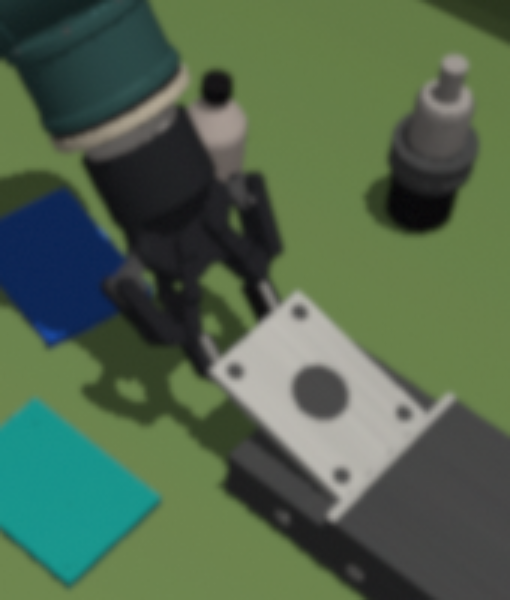

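The plate is hinging cleanly at the step, at roughly 15° with a 5 N push. I'll continue with about 1 mm of forward relief.

{"fn": "move_arm", "kwargs": {"plan": [[[0, 0.02, -0.025, 0, 0, 0, 0.4], [0, 0.045, -0.047, 0, 0, 0, 0.4], [0, 0.08, -0.07, 0, 0, 0, 0.4], [0, 0.116, -0.092, 0, 0, 0, 0.4], [0, 0.154, -0.112, 0, 0, 0, 0.4], [0, 0.192, -0.13, 0, 0, 0, 0.4], [0, 0.231, -0.146, 0, 0, 0, 0.4], [0, 0.27, -0.16, 0, 0, 0, 0.4], [0, 0.31, -0.172, 0, 0, 0, 0.4], [0, 0.35, -0.183, 0, 0, 0, 0.4], [0, 0.392, -0.192, 0, 0, 0, 0.4], [0, 0.434, -0.199, 0, 0, 0, 0.4], [0, 0.434, -0.199, 0, 0, 0, 0.4]]]}}

```text
clock: 13.05
eef_pos: [0.5887, 0.0996, 0.1094]
tcp_rot: [[0.1, 0.767, 0.634], [0.995, -0.075, -0.067], [-0.004, 0.638, -0.77]]
wrist_force: [-1.6, -1.0, 0.0]
finger_gap: 0.0512
```

```bash
python3 -c "
from h import *
snap('j');stat()
s=cv2.imread('pics/j_scene.png')
cv2.imwrite('pics/j_z.png',cv2.resize(s[60:260,230:400],None,fx=3,fy=3))
arcs([45,50,55,60,65,70,75,80,85])"
```

```text
t 13.15 p [0.5882 0.0995 0.109 ] blk [-0.0887 -0.0043  0.109 ] z [ 0.634 -0.067 -0.771] F [-2.5  0.4 -0. ] gap 0.051 q [ -1.5  22.7 -22.4 129.1 107.6  25.7 -36.1]
45 ([0.003, 0.008, 0.007], [-0.005, 0.005, -0.001])
50 ([0.003, 0.092, -0.0], [-0.005, 0.005, -0.001])
55 ([0.003, 0.166, -0.009], [-0.005, 0.005, -0.001])
60 ([0.003, 0.24, -0.002], [-0.005, 0.005, -0.001])
65 ([0.004, 0.314, 0.012], [-0.005, 0.005, -0.001])
70 ([0.004, 0.386, 0.034], [-0.005, 0.005, -0.001])
75 ([0.004, 0.456, 0.061], [-0.005, 0.005, -0.001])
80 ([0.005, 0.524, 0.096], [-0.005, 0.005, -0.001])
85 ([0.005, 0.589, 0.136], [-0.005, 0.005, -0.001])
```

View pics/j_z.png

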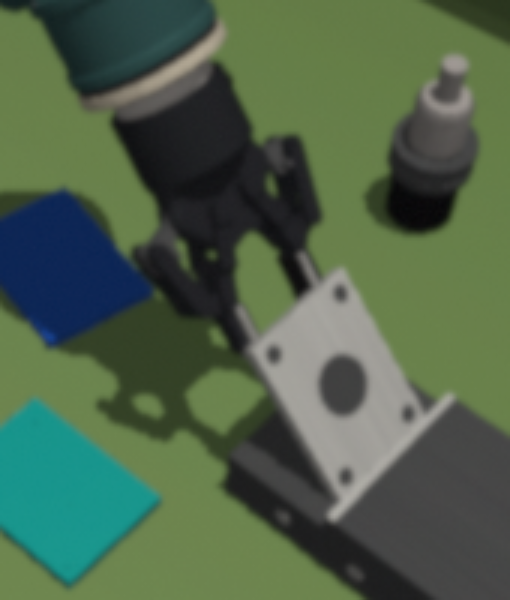

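```bash
python3 - <<'E'
from h import *; from fk2 import *
for tilt in(30,40,50,55):
  q=np.array([-1.5,22.7,-22.4,129.1,107.6,25.7,-36.1])
  for th in(55,70,80,90,100):
    s=ik(arc(th),Rt(tilt)@F,[q],m=.5)
    if s:q=s[0]
    print(tilt,th,len(s),q.round(0).astype(int).tolist())
E
```

```text
30 55 1 [13, 24, -36, 121, 71, 27, 5]
30 70 1 [15, 25, -38, 117, 67, 28, 11]
30 80 1 [16, 27, -38, 115, 65, 29, 14]
30 90 1 [16, 28, -39, 113, 64, 30, 16]
30 100 1 [16, 30, -39, 110, 64, 31, 18]
40 55 1 [-1, 22, -21, 127, 105, 24, -32]
40 70 1 [-1, 22, -20, 124, 99, 22, -25]
40 80 1 [-1, 23, -20, 122, 96, 22, -21]
40 90 1 [-1, 24, -19, 120, 93, 21, -17]
40 100 1 [-1, 25, -19, 117, 91, 21, -15]
50 55 1 [2, 26, -28, 132, 127, 38, -54]
50 70 1 [2, 25, -26, 129, 125, 35, -51]
50 80 1 [2, 25, -26, 127, 125, 34, -49]
50 90 1 [2, 26, -25, 125, 124, 32, -47]
50 100 1 [2, 27, -24, 123, 124, 31, -46]
55 55 1 [2, 28, -29, 134, 134, 47, -61]
55 70 1 [2, 27, -28, 132, 133, 43, -58]
55 80 1 [3, 27, -27, 129, 133, 41, -56]
55 90 1 [3, 28, -26, 127, 132, 40, -55]
55 100 1 [3, 29, -26, 125, 132, 39, -54]
```

Tilt 40° holds all along the arc. I'll continue to about 80°.

{"fn": "move_arm", "kwargs": {"plan": [[[0, 0.05, 0.0, 0, 0, 0, 0.4], [0, 0.088, -0.005, 0, 0, 0, 0.4], [0, 0.124, -0.009, 0, 0, 0, 0.4], [0, 0.16, -0.012, 0, 0, 0, 0.4], [0, 0.198, -0.01, 0, 0, 0, 0.4], [0, 0.235, -0.006, 0, 0, 0, 0.4], [0, 0.272, 0.001, 0, 0, 0, 0.4], [0, 0.31, 0.009, 0, 0, 0, 0.4], [0, 0.346, 0.019, 0, 0, 0, 0.4], [0, 0.382, 0.031, 0, 0, 0, 0.4], [0, 0.418, 0.045, 0, 0, 0, 0.4], [0, 0.453, 0.059, 0, 0, 0, 0.4], [0, 0.488, 0.076, 0, 0, 0, 0.4], [0, 0.52, 0.094, 0, 0, 0, 0.4], [0, 0.52, 0.094, 0, 0, 0, 0.4]]]}}

```text
clock: 15.02
eef_pos: [0.6435, 0.0941, 0.14]
tcp_rot: [[0.1, 0.767, 0.634], [0.995, -0.075, -0.067], [-0.004, 0.637, -0.771]]
wrist_force: [-0.3, 0.5, -0.5]
finger_gap: 0.0512
```

```bash
python3 -c "
from h import *
snap('k');stat()
s=cv2.imread('pics/k_scene.png')
cv2.imwrite('pics/k_z.png',cv2.resize(s[60:260,230:400],None,fx=3,fy=3))
arcs([80,85,90,93,96,99,102,105,110])"
```

```text
t 15.12 p [0.6432 0.0941 0.1399] blk [-0.0336 -0.0046  0.1399] z [ 0.634 -0.067 -0.771] F [-0.8  0.3  0.1] gap 0.051 q [ -1.7  22.6 -19.1 121.8  93.7  21.7 -19.1]
80 ([0.005, 0.005, 0.002], [-0.005, 0.005, -0.001])
85 ([0.005, 0.07, 0.042], [-0.005, 0.005, -0.001])
90 ([0.006, 0.132, 0.089], [-0.005, 0.005, -0.001])
93 ([0.006, 0.166, 0.112], [-0.005, 0.005, -0.001])
96 ([0.006, 0.198, 0.138], [-0.005, 0.005, -0.001])
99 ([0.006, 0.229, 0.164], [-0.005, 0.005, -0.001])
102 ([0.007, 0.258, 0.193], [-0.005, 0.005, -0.001])
105 ([0.007, 0.286, 0.222], [-0.005, 0.005, -0.001])
110 ([0.007, 0.329, 0.275], [-0.005, 0.005, -0.001])
```

View pics/k_z.png

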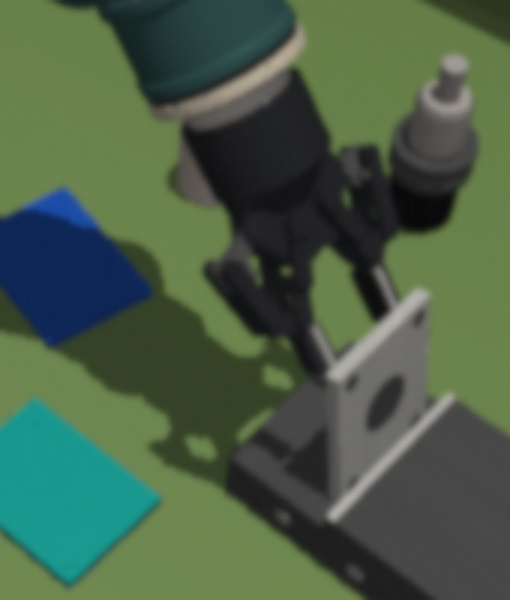

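The plate is at about 80° against the step. I'll bring it to vertical and check.

{"fn": "move_arm", "kwargs": {"plan": [[[0, 0.035, 0.02, 0, 0, 0, 0.4], [0, 0.07, 0.042, 0, 0, 0, 0.4], [0, 0.1, 0.065, 0, 0, 0, 0.4], [0, 0.125, 0.085, 0, 0, 0, 0.4], [0, 0.135, 0.09, 0, 0, 0, 0.4], [0, 0.135, 0.09, 0, 0, 0, 0.4]]]}}

```text
clock: 15.88
eef_pos: [0.6624, 0.0922, 0.1419]
tcp_rot: [[0.1, 0.767, 0.633], [0.995, -0.075, -0.067], [-0.004, 0.637, -0.771]]
wrist_force: [-0.5, -0.8, -0.2]
finger_gap: 0.0512
```

```bash
python3 -c "
from h import *
snap('l');stat()
s=cv2.imread('pics/l_scene.png')
cv2.imwrite('pics/l_z.png',cv2.resize(s[60:260,230:400],None,fx=3,fy=3))
arcs([90,93,96,99,102,105,110])"
```

```text
t 15.97 p [0.6624 0.0922 0.1419] blk [-0.0143 -0.0046  0.1419] z [ 0.634 -0.067 -0.771] F [-0.   0.1 -0.1] gap 0.051 q [ -1.4  23.8 -18.6 119.3  91.1  21.2 -15.4]
90 ([0.005, -0.002, -0.0], [-0.005, 0.005, -0.001])
93 ([0.005, 0.031, 0.023], [-0.005, 0.005, -0.001])
96 ([0.006, 0.063, 0.048], [-0.005, 0.005, -0.001])
99 ([0.006, 0.094, 0.075], [-0.005, 0.005, -0.001])
102 ([0.006, 0.124, 0.103], [-0.005, 0.005, -0.001])
105 ([0.006, 0.152, 0.133], [-0.005, 0.005, -0.001])
110 ([0.007, 0.194, 0.186], [-0.005, 0.005, -0.001])
```

View pics/l_z.png

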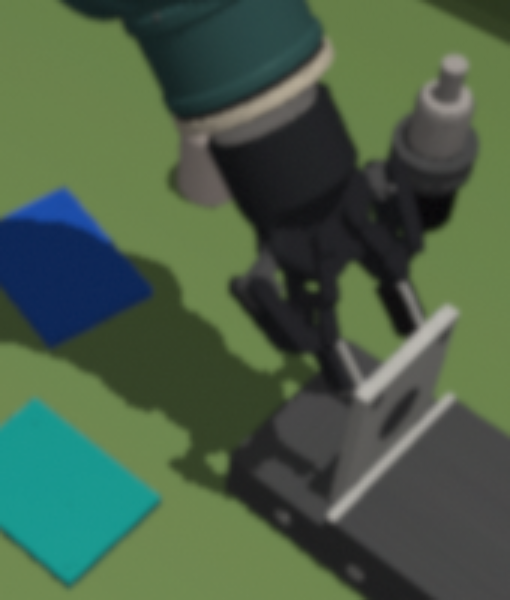

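It's standing. Now I'll ease it past its balance point.

{"fn": "move_arm", "kwargs": {"plan": [[[0, 0.016, 0.012, 0, 0, 0, 0.4], [0, 0.031, 0.023, 0, 0, 0, 0.4], [0, 0.047, 0.035, 0, 0, 0, 0.4], [0, 0.063, 0.048, 0, 0, 0, 0.4], [0, 0.078, 0.061, 0, 0, 0, 0.4], [0, 0.094, 0.075, 0, 0, 0, 0.4], [0, 0.109, 0.089, 0, 0, 0, 0.4], [0, 0.124, 0.103, 0, 0, 0, 0.4], [0, 0.124, 0.103, 0, 0, 0, 0.4]]]}}

```text
clock: 17.1
eef_pos: [0.6817, 0.0902, 0.1418]
tcp_rot: [[0.1, 0.767, 0.633], [0.995, -0.075, -0.067], [-0.004, 0.637, -0.771]]
wrist_force: [-0.6, 0.9, 0.7]
finger_gap: 0.0515
```

```bash
python3 -c "
from h import *
snap('m');stat()
s=cv2.imread('pics/m_scene.png')
cv2.imwrite('pics/m_z.png',cv2.resize(s[100:300,290:460],None,fx=3,fy=3))"
```

```text
t 17.2 p [0.6815 0.0903 0.1418] blk [ 0.005  -0.0047  0.1418] z [ 0.633 -0.067 -0.771] F [ 0.7  0.4 -1.2] gap 0.051 q [ -1.1  25.3 -18.3 116.8  89.   20.9 -12.3]
```

View pics/m_z.png

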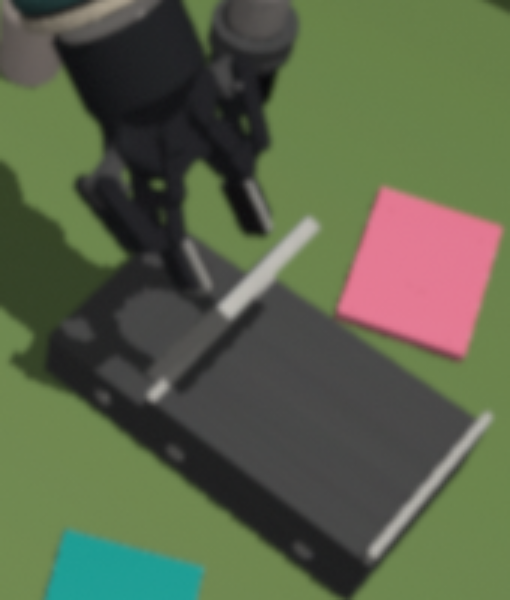

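The plate seems to be tipping past the tools. I'll hold still and look again.

{"fn": "move_arm", "kwargs": {"plan": [[[0, 0, 0, 0, 0, 0, 0.4], [0, 0, 0, 0, 0, 0, 0.4]]]}}

```text
clock: 17.45
eef_pos: [0.6815, 0.0903, 0.1419]
tcp_rot: [[0.1, 0.767, 0.633], [0.995, -0.074, -0.067], [-0.004, 0.637, -0.771]]
wrist_force: [0.2, 0.5, -0.1]
finger_gap: 0.051
```

```bash
python3 -c "
from h import *
snap('n');stat()
s=cv2.imread('pics/n_scene.png')
cv2.imwrite('pics/n_z.png',cv2.resize(s[100:300,290:460],None,fx=3,fy=3))
arcs([102,105,110,115])"
```

```text
t 17.55 p [0.6815 0.0903 0.1418] blk [ 0.005  -0.0047  0.1418] z [ 0.633 -0.067 -0.771] F [ 0.2 -0.1  0.2] gap 0.051 q [ -1.1  25.3 -18.3 116.8  89.   20.9 -12.3]
102 ([0.006, 0.001, 0.0], [-0.005, 0.005, -0.001])
105 ([0.006, 0.029, 0.03], [-0.005, 0.005, -0.001])
110 ([0.007, 0.071, 0.083], [-0.005, 0.005, -0.001])
115 ([0.007, 0.11, 0.139], [-0.005, 0.005, -0.001])
```

View pics/n_z.png

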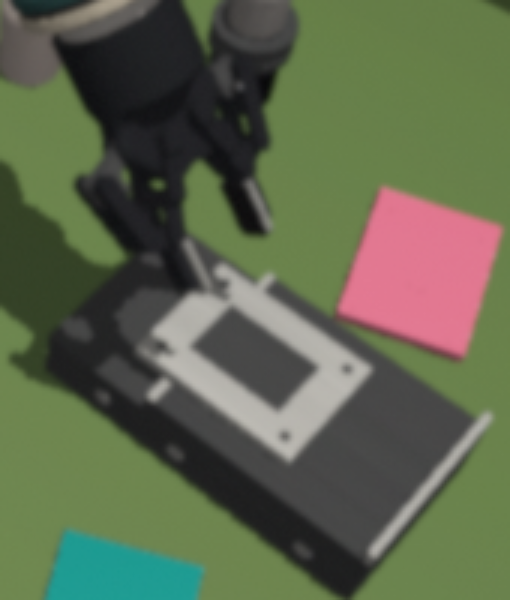

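The plate toppled and lies flat, rectangle side up, and looks square. I'll retreat and verify.

{"fn": "move_arm", "kwargs": {"plan": [[[0, 0, -0.3, 0, 0, 0, 0.4], [0, 0, -0.6, 0, 0, 0, 0.4], [0, 0, -0.9, 0, 0, 0, 0.4], [0, 0, -0.9, 0, 0, 0, 0.4], [0, 0, -0.9, 0, 0, 0, 0.4]]]}}

```text
clock: 18.18
eef_pos: [0.6133, 0.0973, 0.225]
tcp_rot: [[0.1, 0.767, 0.634], [0.995, -0.075, -0.067], [-0.004, 0.637, -0.771]]
wrist_force: [0.8, -0.7, 0.2]
finger_gap: 0.0512
```

```bash
python3 -c "
from h import *
snap('o');stat()
holes('pics/o_scene.png',(150,270,320,430),.069);holes('pics/o_top.png',(90,180,215,280),.069,'top')"
```

```text
t 18.27 p [0.6132 0.0973 0.2242] blk [-0.0637 -0.0042  0.2242] z [ 0.633 -0.067 -0.772] F [-1.   0.7  0.2] gap 0.051 q [  1.9  11.7 -23.8 122.   65.2  23.1   8.1]
scene 85 [374.6 218.9] blk [ 0.0357 -0.0024  0.069 ]
top 11 [252.7 151.7] blk [ 0.006 -0.014  0.069]
top 12 [242. 151.] blk [0.0062 0.0123 0.069 ]
top 18 [268.7 149.2] blk [ 0.015  -0.0526  0.069 ]
top 12 [255. 148.] blk [ 0.0157 -0.0189  0.069 ]
top 9 [225.3 143.8] blk [0.0216 0.0545 0.069 ]
top 10 [269.1 143.5] blk [ 0.0292 -0.0525  0.069 ]
top 8 [224.1 141. ] blk [0.0284 0.058  0.069 ]
top 24 [269.7 136.2] blk [ 0.0476 -0.0525  0.069 ]
top 20 [256. 135.] blk [ 0.0485 -0.0187  0.069 ]
top 7 [255.7 128.7] blk [ 0.0643 -0.017   0.069 ]
top 14 [249.5 128.1] blk [ 0.0648 -0.0016  0.069 ]
top 50 [242.  137.8] blk [0.0392 0.015  0.069 ]
top 26 [271.  124.5] blk [ 0.0773 -0.0536  0.069 ]
top 8 [225.9 121. ] blk [0.0791 0.0579 0.069 ]
top 7 [251.7 107.7] blk [ 0.1171 -0.0031  0.069 ]
```

View pics/o_scene.png

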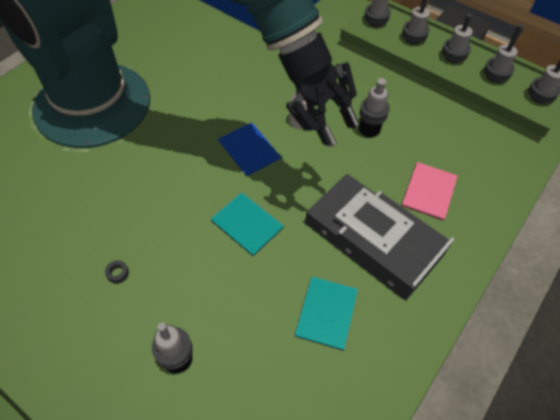

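View pics/o_top.png

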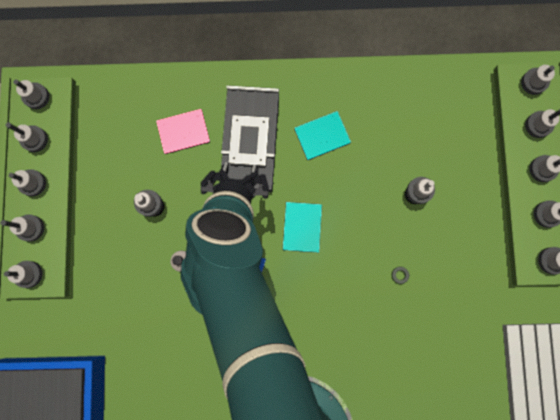

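{"fn": "move_arm", "kwargs": {"plan": [[[-0.1, 0.2, -0.3, 0, 0, 0, 0.4], [-0.3, 0.4, -0.5, 0, 0, 0, 0.4], [-0.6, 0.4, -0.6, 0, 0, 0, 0.4], [-1, 0.4, -0.6, 0, 0, 0, 0.4], [-1, 0.4, -0.6, 0, 0, 0, 0.4], [-1, 0.4, -0.6, 0, 0, 0, 0.4]]]}}

```text
clock: 19.02
eef_pos: [0.5926, -0.0207, 0.3102]
tcp_rot: [[0.101, 0.769, 0.632], [0.995, -0.075, -0.067], [-0.004, 0.635, -0.772]]
wrist_force: [-0.2, -0.1, 0.5]
finger_gap: 0.0514
```

```bash
python3 -c "
from h import *
snap('p');stat()
for n,r in(('scene',(185,255,320,430)),('top',(114,168,227,274))):
    im=cv2.imread(f'pics/p_{n}.png');hsv=cv2.cvtColor(im,cv2.COLOR_BGR2HSV)
    m=((hsv[...,2]>125)&(hsv[...,1]<70)).astype(np.uint8);mm=np.zeros_like(m);mm[r[0]:r[1],r[2]:r[3]]=m[r[0]:r[1],r[2]:r[3]]
    mm=cv2.morphologyEx(mm,cv2.MORPH_OPEN,np.ones((5,5),np.uint8))
    cs,_=cv2.findContours(mm,cv2.RETR_EXTERNAL,cv2.CHAIN_APPROX_NONE);c=max(cs,key=cv2.contourArea);b=cv2.boxPoints(cv2.minAreaRect(c));print(n,b.round().tolist(),[B(onz(n,*p,.069))[:2].round(3).tolist() for p in b])
t=cv2.imread('pics/p_top.png');s=cv2.imread('pics/p_scene.png')
cv2.imwrite('pics/p_z.png',np.hstack([cv2.resize(t[80:280,130:290],None,fx=2.5,fy=2.5),cv2.resize(s[80:280,280:440],None,fx=2.5,fy=2.5)]))
a=cv2.imread('pics/a_top.png')
for nm,(u,v) in dict(oil=(181,262),ha=(148,203),hb=(420,190),nut=(400,275)).items():
    print(nm,cv2.absdiff(a[v-15:v+15,u-15:u+15],t[v-15:v+15,u-15:u+15]).mean().round(1))
"
```

```text
t 19.12 p [ 0.5926 -0.0198  0.3103] blk [-0.0731 -0.1228  0.3103] z [ 0.632 -0.066 -0.772] F [ 0.6 -0.6 -0.3] gap 0.051 q [ 1.990e+01  1.000e-01 -2.430e+01  1.211e+02  1.880e+01  2.090e+01
  6.480e+01]
scene [[335.0, 215.0], [361.0, 182.0], [414.0, 223.0], [387.0, 256.0]] [[-0.024, -0.048], [-0.036, 0.049], [0.095, 0.041], [0.1, -0.051]]
top [[228.0, 163.0], [231.0, 114.0], [269.0, 117.0], [266.0, 165.0]] [[-0.025, 0.044], [0.098, 0.046], [0.097, -0.047], [-0.026, -0.048]]
oil 9.3
ha 8.9
hb 8.9
nut 8.8
```

View pics/p_z.png

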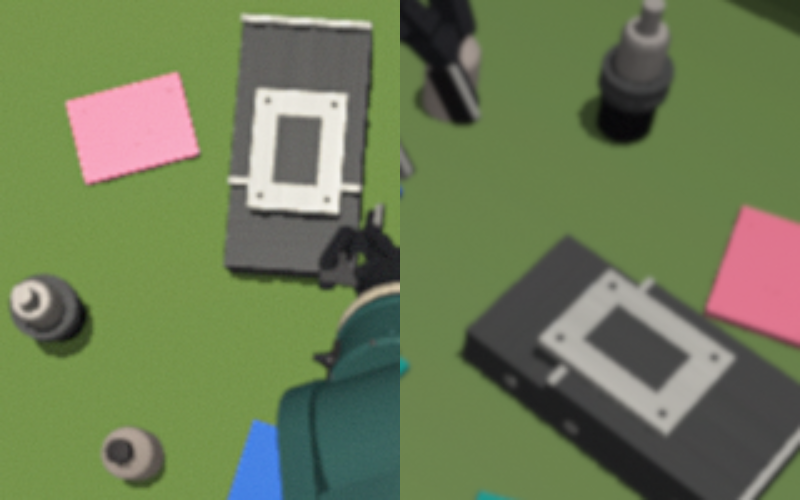

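```bash
python3 -c "
from h import *
print(workorder.close_job());stat()"
```

```text
the job is handed in; nothing more can be done
None
the job is handed in; nothing more can be done
```

The cover plate is turned over: it lies upside down and flat on the upper deck, and the job was handed in at about 19 s. I slid it against the step with two fingers until it butted at about 28 N. I then lifted its near edge through an arc until it stood up and toppled under its own weight.

- **Butting:** both far holes read the same distance from the step to within about 0.2 mm, so it met the step squarely.
- **Final position:** the rectangle face is up and the plate is square to the block within about 1° in the top view. Its centre is about 36 mm past the step, and its near edge overhangs the lower bed by about 25 mm. It slid back about 10 mm from where I expected when it fell. I left it because it lies flat with about 80% of its length on the deck.
- **Plate kept on the block:** in every picture I took during the lift and topple, the far end stayed at the step.
- **Bystanders:** the holders, nut and bottle show no change in the top view from start to finish. Nothing touched the robot at hand-in.

- **Measurement disagreement:** in the last check, the scene-view outline of the plate was skewed and disagreed with the top view by up to 11 mm at one corner. I put this down to the plate's side faces and the bright step strip, and trusted the top view.
- **Tilt move:** my first tilt attempt stopped near the limits of joints 6 and 7. I turned the wrist half a turn and carried on, without touching anything.

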